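# Press a resin specimen block home in the squaring jig and hold it

## Task

Pick up the amber resin specimen block, lay it flat on the dark steel plate of the squaring jig, long side along the aluminium fence, and let go of it. Then push it home into the corner, one end against the red stop and its long side flat against the fence, and press on it diagonally with about 10 newtons so that it is pushed against the fence and down on the plate at the same time (never harder than about 40 newtons). Finish while still holding that push, without letting go, and leave the green block, mug, dishes and tweezers where they are.

Things in the scene. Friction and masses are not known exactly. Their poses are not given: they have to be found in the camera images.
- amber_block: Loose amber (orange) resin block, a dark fossil on top: 44 (x) by 70 (y, its length) by 32 mm high, 0.10 to 0.20 kg. Origin at the centre of its underside. Both long top edges have a full-length 10 mm 45-degree bevel to be pressed on: sides upright to 22 mm, flat top 24 mm wide. Both long sides are alike. Polished: slippery on the jig's plate, fence and stop (friction 0.2 to 0.3).
- green_block: A green block of the same shape and size, loose; leave it alone. Origin at the centre of its underside. It and the amber block lie apart on the bench at the robot's right and may swap places.
- plate: The jig's base plate, dark steel, fixed to the bench for the run: 150 (x) by 240 (y) by 12 mm thick, origin at the centre of its underside, so its top is 12 mm above the bench. Its +x edge, away from the robot, carries the fence.
- fence: The jig's fence, an aluminium bar fixed along the plate's far (+x) edge: 15 (x) by 240 (y) by 34 mm high from the bench, so it stands 22 mm above the plate's top. Origin at the centre of its underside, axes parallel to the plate's. Its working face looks to its -x, 7.5 mm from the origin.
- stop: The stop, a red block fixed on the plate touching the fence, towards the plate's +y end; its place along the fence differs from run to run: 50 (x) by 30 (y) by 28 mm high. Origin at the centre of its underside (on the plate's top), axes parallel to the fence's. Its working face looks to its -y, 15 mm from the origin.
- mug: A white ceramic mug, 76 mm across and 90 mm high, handle to its +y; loose, leave alone. Origin at the centre of its underside.
- dish_a: A pale covered specimen dish, 88 mm across and 15 mm high, at the robot's left; loose, leave alone. Origin at the centre of its underside.
- tweezers: Steel tweezers 140 mm long (along x), 8 mm high, lying near the robot at its left; loose, leave alone. Origin under their middle.
Things that resemble listed ones, but are neither listed nor needed, are in the scene too. Several things look just like the amber_block: the one meant starts farthest to the robot's left.

How it is judged:
By the outcome, as a careful person would: the job done as asked, in the order asked, and still so for the second after the job is handed in, while the arm keeps its last pose, push and grip.
It also fails if it takes over 58 s, if anything falls off the work surface, if the arm or the gripper's body presses on something with over 40 N, if the wrist force passes 120 N, or if a joint passes its speed limit or range.

## Robot

A 6-joint arm with a two-finger parallel gripper is mounted at the origin on the work surface. World frame = base frame: x ahead of the robot, y to its left, z up, the work surface at z = 0. Lengths are in m, angles in rad, forces in N, time in s.
With the tool pointing down it reaches from about 0.3 to 0.75 m from the base axis. Payload 8.5 kg.
Tool frame: the origin (TCP) lies on the centre line of the jaws, within the pads' length; the fingertips stand 11 mm ahead of it and the grasp point (between the pads) lies 8 mm behind it; z points along the fingers, y is the line along which they close (so a half turn about z gives the same grasp; the last joint's range is limited). The gripper opens to 88 mm and grips with 3 to 60 N. Pads are 18 mm wide; open, the fingers measure 123 mm over their backs; the gripper's body (75 mm by 187 mm) begins 45 mm behind the grasp point.
Start: joints at [-1.334, 0.381, 1.297, -0, 1.464, -0.215], TCP at [0.24, -0.495, 0.25] pointing down, gripper open.
Joint ranges: [-3.11, 3.11], [-0.89, 2.33], [0.22, 2.48], [-1.42, 4.56], [0.17, 2.85], [-2.88, 2.88]. Speed limits (rad/s): [2.39, 2.39, 3.14, 3.14, 3.14, 3.14].

## Interface

Orientations are given as a rotation vector (axis times angle).
In Python, from rig import bot, hand, imaging, telemetry gives the robot as it stands. Calls block until the motion is done:
- bot.move_to(position, orientation): joint-space move of the TCP to a pose.
- bot.move_linear(position, frame=None, feed=0.15, force_limit=None): straight line of the TCP; frame=None keeps the orientation; feed is the mean speed in m/s. With force_limit (N) it stops when the force on the tool has changed by that much, and returns True; else False.
- bot.set_joints(angles): joint-space move.
- hand.let_go() and hand.clamp(squeeze=None): open the fingers fully, or close them until they stop; squeeze is the grip in N (None keeps the last).
- bot.pause(seconds).
- bot.inverse_kinematics(position, orientation): joint angles nearest the present ones, or None.
- imaging.get_image(name): name is "scene" or "top" or "wrist"; returns (picture, depth): 400x640x3 uint8, blue, green, red; 400x640 float32, m along the optical axis (not along the pixel's ray), 0 where there is no reading.
- imaging.get_calibration(name): a dict with "intrinsics" (3x3 intrinsics, pixels), "R" (3x3) and "t" (3): a world point X has camera coordinates R X + t. Camera axes: x right, y down, z forward; pixel columns grow to the right and rows downward; lengths in m; the calibration is good to about 2 mm. A picture is of the moment at which its call begins: read the wrist's pose just before it. get_calibration takes no time and is no camera call; for the wrist camera it gives the pose at the moment of the call.
A pose or a line that the arm cannot do raises bot.MotionError and nothing moves.
- bot.hand_in(): hands the job in; it is judged then, once.
Readings, each from a call of its own:
- telemetry.current_time_s(): time.
- telemetry.current_qpos(): joint angles.
- telemetry.current_joint_velocities(): joint speeds.
- telemetry.current_tau(): joint torques, N m.
- telemetry.current_eef_pos(): TCP position.
- telemetry.current_ee_rot(): TCP orientation.
- telemetry.current_wrist_force(): force on the tool from outside, world axes, zero at the start.
- telemetry.current_ft_torque(): the same for the moment, N m.
- telemetry.current_width(): opening from 0.0 (shut) to 1.0 (fully open).
- telemetry.current_grip_force(): force on a finger pad.
Only numpy, scipy, OpenCV 4.12 (cv2) and the standard library are available. Lean on these libraries where they do the work, as an engineer would, in place of code of your own. Each camera call takes 0.05 s, during which the arm holds its last target. There are 200 camera calls.

## Working session

There is one attempt and no reset: what is moved stays moved. The work goes in short steps, each a Python script; the robot and the scene stay as the last script left them, time stands still between calls to the robot, and variables do not carry over. Pictures are saved under pics/ and viewed, at most 10 in all, crops included, and the job is handed in when it is done.

```bash
mkdir -p pics; ls
cat > h.py <<'E'
import numpy as np, cv2
from rig import bot, hand, imaging, telemetry
from scipy.spatial.transform import Rotation as Ro
def snap(n):
    c=imaging.get_calibration(n); im,d=imaging.get_image(n); np.savez(f'{n}.npz',im=im,d=d,K=c['intrinsics'],R=c['R'],t=c['t']); return im,d,c
def load(n):
    return np.load(f'{n}.npz')
def cloud(n):
    z=load(n); d=z['d']; v,u=np.mgrid[:400,:640]; K=z['K']
    P=np.stack([(u-K[0,2])/K[0,0]*d,(v-K[1,2])/K[1,1]*d,d],-1)
    W=(P-z['t'])@z['R']; W[d==0]=np.nan; return W,z['im']
def down(yaw): # tool z down, tool y at angle yaw in the world xy
    y=np.array([np.cos(yaw),np.sin(yaw),0]); zz=np.array([0,0,-1.]); x=np.cross(y,zz)
    return Ro.from_matrix(np.stack([x,y,zz],1)).as_rotvec()
E
python3 - <<'E'
from h import *
print(telemetry.current_time_s(),telemetry.current_ee_rot())
for n in ['top','scene']:
    im,d,c=snap(n); cv2.imwrite(f'pics/{n}0.png',im)
    print(n,-np.array(c['R']).T@c['t'])
print(telemetry.current_time_s())
E
```

```text
pics
0.0 [-3.06040974e+00 -7.03308912e-01  2.77189188e-05]
top [0.37485176 0.00901533 1.09569258]
scene [0.93425012 0.86625473 0.7550461 ]
0.1
```

View pics/top0.png

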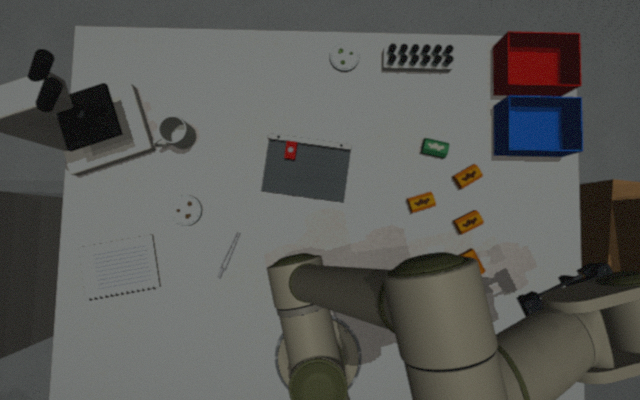

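View pics/scene0.png

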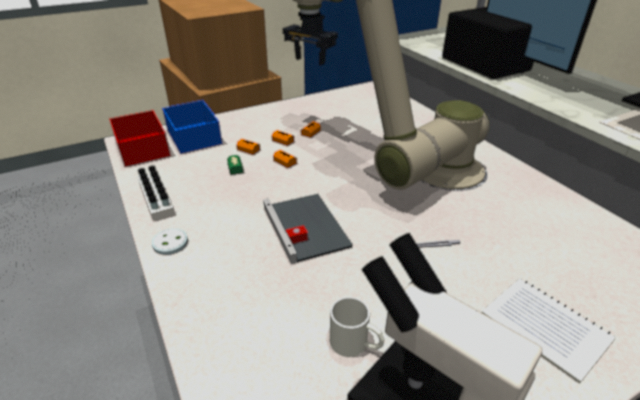

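The top view has amber candidates at (421,203), (467,176), (468,222) and (471,261), and the green block at (435,148). Image left is the robot's left, so (421,203) should be the one. The scene view also shows four: (285,158), (248,146), (283,137), (311,129). The jig is at (305,168), with the stop at (290,150) and the fence along its upper edge. I'll measure these and take a close crop.

```bash
cat > meas.py <<'E'
from h import *
def meas(n):
    W,im=cloud(n); hsv=cv2.cvtColor(im,cv2.COLOR_BGR2HSV); out={}
    for nm,lo,hi in [('amber',(8,120,60),(25,255,255)),('red',(172,120,60),(180,255,255)),('red0',(0,150,60),(5,255,255)),('green',(50,80,30),(85,255,255))]:
        m=cv2.inRange(hsv,lo,hi); k,l,s,c=cv2.connectedComponentsWithStats(m)
        for i in range(1,k):
            if s[i,4]<40: continue
            p=W[l==i]; p=p[np.isfinite(p[:,0])]
            if len(p)<20: continue
            zt=np.percentile(p[:,2],90); q=p[abs(p[:,2]-zt)<.006]
            if len(q)<10: continue
            (cx,cy),(w,h),a=cv2.minAreaRect((q[:,:2]*1000).astype(np.float32))
            print(nm,c[i].round(),s[i,4],'ztop %.4f'%zt,'mean',q.mean(0).round(4),'rect',np.round([cx,cy,w,h,a],1))
if __name__=='__main__':
    import sys; [meas(n) for n in sys.argv[1:]]
E
python3 meas.py top scene
python3 - <<'E'
from h import *
W,im=cloud('top')
for u,v in [(269,137),(351,148),(345,202),(262,191),(310,142),(421,203),(467,176)]: print(u,v,W[v,u].round(4))
a=im[125:215,250:490]; b=cv2.resize(a,None,fx=3.3,fy=3.3,interpolation=cv2.INTER_CUBIC); b=cv2.convertScaleAbs(b,alpha=1.4); cv2.imwrite('pics/crop1.png',b)
E
```

```text
amber [468. 175.] 326 ztop 0.0336 mean [ 0.5169 -0.4139  0.0314] rect [ 517.5 -413.5   39.4   71.4   33.7]
amber [625. 190.] 481 ztop -0.4129 mean [ 0.5338 -1.2197 -0.4156] rect [ 5.3450e+02 -1.2226e+03  7.7000e+01  1.1120e+02  4.0000e-01]
amber [421. 202.] 341 ztop 0.0340 mean [ 0.4407 -0.2828  0.0316] rect [ 439.9 -282.9   36.6   70.2   17.9]
amber [469. 221.] 349 ztop 0.0336 mean [ 0.3863 -0.4155  0.0315] rect [ 386.7 -415.9   36.    70.7   27.7]
amber [474. 259.] 145 ztop 0.0353 mean [ 0.2818 -0.4274  0.0318] rect [ 277.3 -432.    70.6   26.6   44.1]
amber [610. 260.] 43 ztop -0.4139 mean [ 0.2531 -1.15   -0.416 ] rect [  250.3 -1149.7    44.1    16.5    15.7]
red0 [533.  66.] 1756 ztop 0.0098 mean [ 0.8526 -0.6189  0.0055] rect [ 853.8 -618.4  151.9  110.9   89.8]
red0 [290. 150.] 126 ztop 0.0422 mean [0.5775 0.0911 0.04  ] rect [578.2  91.6  29.   46.4  83.3]
green [435. 148.] 277 ztop 0.0338 mean [ 0.597  -0.3212  0.0317] rect [ 597.4 -320.5   68.7   36.3   79.5]
amber [217.  54.] 10786 ztop 0.2466 mean [ 0.3236 -1.3956  0.2475] rect [  299.4 -1462.4   378.9   487.5     2.1]
a
[... 267 characters left out ...]
2  0.0307] rect [ 524.2 -411.6   34.2   74.5   35.1]
amber [284. 158.] 254 ztop 0.0322 mean [ 0.4474 -0.2786  0.0305] rect [ 449.7 -280.5   33.5   77.3   18.5]
red0 [140. 137.] 2191 ztop 0.0828 mean [ 0.8396 -0.5839  0.0829] rect [ 840.9 -596.7  211.   147.1   89.3]
red0 [297. 234.] 226 ztop 0.0410 mean [0.5824 0.0948 0.0394] rect [581.3  92.9  34.1  49.3  84.8]
green [235. 165.] 162 ztop 0.0319 mean [ 0.604  -0.3104  0.03  ] rect [ 603.1 -316.4   68.9   36.2   80.2]
269 137 [0.6142 0.1529 0.0338]
351 148 [ 0.5946 -0.0831  0.0006]
345 202 [ 0.4363 -0.0685 -0.0013]
262 191 [0.4628 0.1727 0.0005]
310 142 [0.6034 0.0363 0.0298]
421 203 [ 0.4365 -0.2801  0.0312]
467 176 [ 0.5155 -0.4088  0.0341]
```

View pics/crop1.png

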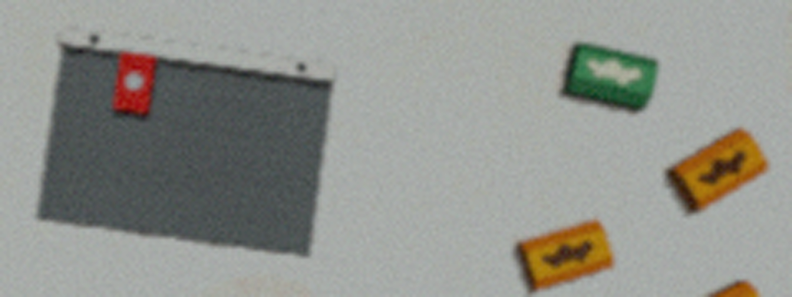

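The crop shows the target at (565,255): amber, with its fossil up and bevels on the long sides. At y ≈ -0.28 it is farthest left (the others are near -0.41). The stop is at (135,85), and the fence runs from (60,42) to (332,75). Next I'll measure closer with the wrist camera.

Run:
```python
from h import *
d2=np.deg2rad
def pick(p,yaw):
    best=None;q=telemetry.current_qpos()
    for k in (0,np.pi,-np.pi):
        j=bot.inverse_kinematics(p,down(yaw+k))
        if j is not None:
            c=abs(np.array(j)-q).max()
            if best is None or c<best[0]: best=(c,yaw+k,j)
    return best
P=[0.40,-0.28,0.27]; b=pick(P,d2(17.9)); print(b)
bot.move_to(P,down(b[1]))
im,d,c=snap('wrist'); cv2.imwrite('pics/w1.png',im); print(-np.array(c['R']).T@c['t'],np.array(c['R'])[2])
import meas; meas.meas('wrist')
im2=im.copy()
z=load('wrist'); np.savez('wristA.npz',**z)
print(telemetry.current_time_s())
```

```text
(np.float64(0.9509154481026006), np.float64(0.312413936106985), array([-0.8537608 ,  0.25674475,  1.42296424,  0.        ,  1.46188366,
       -1.16617473]))
[ 0.37691285 -0.20874733  0.4055529 ] [ 0.08966107 -0.27730841 -0.95658818]
amber [346. 183.] 1589 ztop 0.0337 mean [ 0.4431 -0.2832  0.0321] rect [ 443.8 -283.8   37.    69.7   17.6]
amber [205. 234.] 1184 ztop 0.0332 mean [ 0.2674 -0.4254  0.0317] rect [ 274.2 -426.7   70.8   34.9   30.3]
amber [284. 253.] 1408 ztop 0.0334 mean [ 0.3901 -0.4158  0.032 ] rect [ 390.2 -417.5   35.6   70.6   27.7]
amber [364. 271.] 1132 ztop 0.0336 mean [ 0.5163 -0.4083  0.0321] rect [ 518.1 -412.7   36.3   62.3   31.5]
amber [130. 310.] 415 ztop 0.3450 mean [ 0.344  -0.2724  0.3431] rect [ 344.2 -274.     2.9   14.7   17.7]
amber [506. 310.] 416 ztop 0.3450 mean [ 0.4409 -0.2415  0.3432] rect [ 441.4 -242.9    3.3   14.8   18.3]
amber [480. 356.] 2426 ztop 0.3514 mean [ 0.4333 -0.2512  0.3501] rect [ 427.5 -253.1   82.     3.6   17.2]
green [438. 229.] 921 ztop 0.0334 mean [ 0.601  -0.3078  0.0318] rect [ 602.6 -314.1   52.7   36.2   77.7]
1.1917
```

View pics/w1.png

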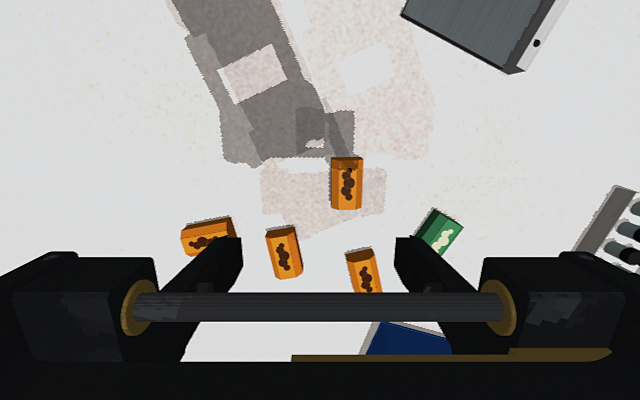

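The wrist image shows the target at (346,183) centred between the fingers, with the other ambers at (205,234), (284,253) and (364,271). The jig's corner is at top right. I'll look at the jig next, before picking up.

Run:
```python
from h import *
P=[0.53,0.07,0.25]
bot.move_to(P,down(np.deg2rad(-6)))
print(telemetry.current_qpos())
im,d,c=snap('wrist'); cv2.imwrite('pics/w2.png',im)
import meas; meas.meas('wrist')
W,_=cloud('wrist'); z=W[...,2]
for nm,lo,hi in [('fence',.030,.037),('plate',.008,.016)]:
    m=(z>lo)&(z<hi)&(abs(W[...,0]-.53)<.13)&(abs(W[...,1]-.04)<.18); 
    if nm=='fence': m&=(W[...,0]>.57)&(im.min(-1)>70)
    m=cv2.morphologyEx(m.astype(np.uint8),cv2.MORPH_OPEN,np.ones((3,3)))
    k,l,s,cc=cv2.connectedComponentsWithStats(m); i=1+s[1:,4].argmax(); q=W[l==i]
    r=cv2.minAreaRect((q[:,:2]*1000).astype(np.float32)); print(nm,len(q),r,q.mean(0))
print(telemetry.current_time_s())
```

```text
[-9.20862890e-02  3.53489666e-01  1.33939992e+00 -2.26593982e-04
  1.44871458e+00  1.38032802e-02]
amber [134. 308.] 907 ztop 0.3248 mean [0.4825 0.0983 0.3226] rect [482.4  97.6  15.    3.1  84.1]
amber [502. 308.] 907 ztop 0.3246 mean [0.5834 0.0873 0.3224] rect [583.4  86.6  15.9   3.   87.1]
amber [475. 356.] 2770 ztop 0.3317 mean [0.5724 0.0826 0.3303] rect [566.6  83.3   3.5  82.6  83.5]
red0 [357. 155.] 931 ztop 0.0417 mean [0.5817 0.0916 0.0407] rect [581.7  91.   29.9  48.4  83.9]
fence 2056 ((609.0285034179688, 37.86345672607422), (238.18418884277344, 15.755549430847168), 83.4466552734375) [0.6098606  0.04854501 0.03469726]
plate 17555 ((527.2437744140625, 47.032798767089844), (240.1937713623047, 150.54290771484375), 83.45704650878906) [0.52572383 0.05634158 0.01272051]
2.6417
```

View pics/w2.png

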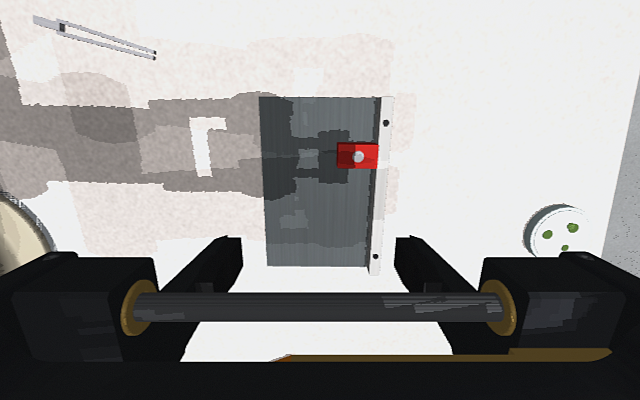

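The jig fits cleanly: plate centre (527.2, 47.0) mm, yaw -6.55°, fence face at jig x = +75 mm. The stop, seen at (357,155), has its face at jig y ≈ +35. So the block's home centre is jig (53, 0). I'll pick it up and place it short of home.

```bash
cat >> h.py <<'E'
YJ=np.deg2rad(-6.55); O=np.array([.5272,.0470]); EX=np.array([np.cos(YJ),np.sin(YJ)]); EY=np.array([-EX[1],EX[0]])
def J(x,y,z): # jig mm -> world m (z from the bench)
    p=O+(x*EX+y*EY)/1000; return [p[0],p[1],z/1000]
E
python3 - <<'E'
from h import *
o=down(np.deg2rad(17.6)); B=np.array([.4432,-.2834])
bot.move_to([*B,.10],o); bot.move_linear([*B,.014],feed=.12)
hand.clamp(25); print(telemetry.current_width(),telemetry.current_grip_force(),telemetry.current_time_s())
bot.move_linear([*B,.12],feed=.15)
print(telemetry.current_width(),telemetry.current_wrist_force())
bot.move_to(J(6,-9,110),down(YJ))
bot.move_linear(J(6,-9,40),feed=.12)
print(bot.move_linear(J(6,-9,25),feed=.02,force_limit=3),telemetry.current_eef_pos(),telemetry.current_wrist_force())
hand.let_go(); bot.move_linear(J(6,-9,110),feed=.15)
print(telemetry.current_time_s(),telemetry.current_width())
E
```

```text
0.5001285974206466 24.984317114576697 5.7
0.4924232354516312 [ 0.04524367 -0.11869438 -2.70008451]
True [0.53203676 0.03739445 0.02597935] [0.4900866  0.49456085 3.06856721]
10.7167 1.0009857066714545
```

```bash
cat >> h.py <<'E'
def tilt(a,s): # tool z tipped by a deg from down towards the fence, tool y = s*EY
    a=np.deg2rad(a); z=np.array([*(EX*np.sin(a)),-np.cos(a)]); y=np.array([*(s*EY),0]); return Ro.from_matrix(np.stack([np.cross(y,z),y,z],1)).as_rotvec()
def where(n='wrist'): # amber top points within the jig, jig mm
    W,im=cloud(n); hsv=cv2.cvtColor(im,cv2.COLOR_BGR2HSV)
    P=(W[...,:2]-O)*1000; a=P@EX; b=P@EY; z=W[...,2]*1000
    m=(cv2.inRange(hsv,(5,90,40),(25,255,255))>0)&(abs(a)<90)&(abs(b)<125)&(z>13)&(z<55)
    q=np.stack([a[m],b[m]],1).astype(np.float32); print('n',m.sum(),'z95',np.percentile(z[m],95),'rect x,y,w,h,ang',cv2.minAreaRect(q))
    t=m&(z>42); q=np.stack([a[t],b[t]],1).astype(np.float32); print('top',t.sum(),cv2.minAreaRect(q))
E
python3 - <<'E'
from h import *
im,d,c=snap('wrist'); cv2.imwrite('pics/w3.png',im); where()
q=telemetry.current_qpos(); print(q.round(2))
for a in (0,30,45):
  for s in (1,-1):
    j=bot.inverse_kinematics(J(20,0,60),tilt(a,s)); print(a,s,None if j is None else np.round(j,2))
E
```

```text
n 4711 z95 45.637011963662125 rect x,y,w,h,ang ((6.159299850463867, -15.488533020019531), (49.212093353271484, 82.2625503540039), 0.36004841327667236)
top 2906 ((6.616389274597168, -9.71249008178711), (31.68598175048828, 70.71978759765625), 0.42324352264404297)
[-0.15  0.5   1.55 -0.    1.09 -0.04]
0 1 [-0.13  0.59  1.56  0.    0.99 -1.59]
0 -1 [-0.13  0.59  1.56 -0.    0.99  1.55]
30 1 [-0.14  0.51  1.91  0.07  0.2  -1.66]
30 -1 [-0.14  0.51  1.91  0.07  0.2   1.48]
45 1 [-0.14  0.56  2.07  3.07  0.28  1.62]
45 -1 [-0.14  0.56  2.07  3.07  0.28 -1.52]
```

View pics/w3.png

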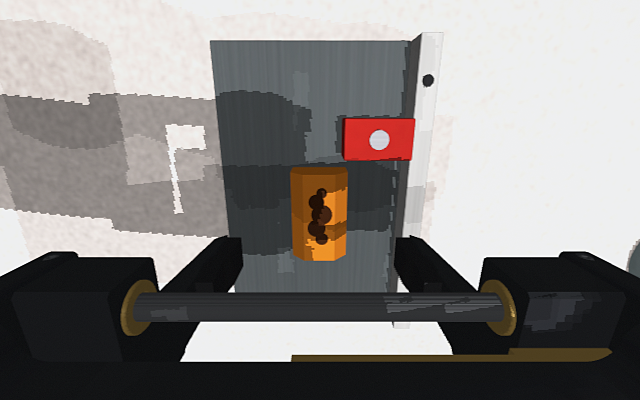

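The block lies flat on the plate at jig (6.6, -9.7), aligned to 0.4° (seen at (320,213)), with the stop at (380,140). Now I'll push it to the fence, then along to the stop.

Run:
```python
from h import *
def jp(): p=telemetry.current_eef_pos(); q=(np.array(p[:2])-O)*1000; return np.round([q@EX,q@EY,p[2]*1000],1)
F=lambda: telemetry.current_wrist_force().round(2)
T=telemetry.current_time_s
o=tilt(0,-1)
bot.move_to(J(-42,-9.7,110),o); hand.clamp(10); 
bot.move_linear(J(-42,-9.7,27),feed=.12); print(F(),T())
print(bot.move_linear(J(15,-9.7,27),feed=.04,force_limit=6),jp(),F())
print(bot.move_linear(J(28,-9.7,27),feed=.012,force_limit=6),jp(),F(),T())
p=jp(); bot.move_linear(J(p[0]-8,-9.7,27),feed=.05)
bot.move_linear(J(p[0]-8,-9.7,80),feed=.15)
bot.move_linear(J(52,-80,80),feed=.15)
bot.move_linear(J(52,-80,28),feed=.12)
print(F(),T())
print(bot.move_linear(J(52,-58,28),feed=.04,force_limit=6),jp(),F())
print(bot.move_linear(J(52,-44,28),feed=.012,force_limit=6),jp(),F(),T())
p=jp(); bot.move_linear(J(52,p[1]-8,28),feed=.05)
bot.move_linear(J(45,-60,110),feed=.15)
im,d,c=snap('wrist'); where(); cv2.imwrite('pics/w4.png',im); print(T())
for a in (15,20,25,30,40,45,50):
    r=np.deg2rad(a)
    for back in (11,50):
        j=bot.inverse_kinematics(J(36-back*np.sin(r),0,39+back*np.cos(r)),tilt(a,-1)); print(a,back,None if j is None else np.round(j,2))
```

```text
[0.38 0.57 0.81] 14.3
False [14.9 -9.7 27.1] [ 0.18  0.09 -0.14]
True [19.2 -9.7 26.6] [-0.46  0.79  0.44] 16.4417
[ 0.18  0.07 -0.43] 18.5167
False [ 52.  -57.9  28. ] [ 0.84  0.15 -0.4 ]
True [ 51.9 -51.2  27.8] [-1.15 -2.22  2.03] 19.9083
n 4834 z95 45.654130300338714 rect x,y,w,h,ang ((49.42667770385742, 1.0204811096191406), (49.43254852294922, 73.39446258544922), 0.2052893489599228)
top 3106 ((52.845638275146484, 0.22443008422851562), (31.47759246826172, 71.5614013671875), 0.08443554490804672)
20.9667
15 11 [-0.14  0.56  1.71  0.01  0.61  1.54]
15 50 [-0.14  0.49  1.7   0.01  0.69  1.54]
20 11 [-0.14  0.55  1.77  0.02  0.47  1.53]
20 50 [-0.14  0.47  1.77  0.02  0.55  1.54]
25 11 [-0.14  0.54  1.83  0.03  0.33  1.52]
25 50 [-0.14  0.46  1.84  0.03  0.4   1.52]
30 11 [-0.14  0.54  1.89  0.07  0.18  1.48]
30 50 [-0.14  0.46  1.91  0.05  0.25  1.5 ]
40 11 None
40 50 None
45 11 [-0.14  0.6   2.06  3.07  0.3  -1.53]
45 50 [-0.14  0.51  2.11  3.06  0.27 -1.51]
50 11 [-0.14  0.63  2.11  3.09  0.47 -1.55]
50 50 [-0.15  0.55  2.17  3.09  0.46 -1.54]
```

View pics/w4.png

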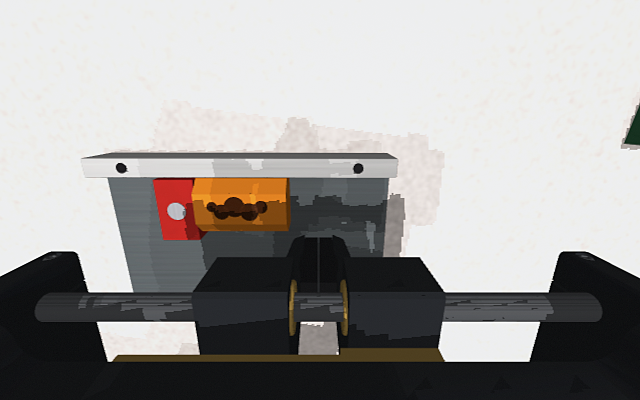

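The block is home at jig (52.8, 0.2), angle 0.08°. In the image it touches the red stop at (192,205) and the fence along y≈178. Next I'll tilt the tool 45° (wrist flipped, up high) and press squarely on the near bevel.

```bash
cat >> h.py <<'E'
def bev(back,a=45,y=0):
    r=np.deg2rad(a); return J(36-back*np.sin(r),y,39+back*np.cos(r))
N=np.array([*(EX*np.sqrt(.5)),-np.sqrt(.5)])
E
python3 - <<'E'
from h import *
T=telemetry.current_time_s
bot.move_linear(J(-20,-20,150),feed=.2)
bot.move_to(bev(170,25),tilt(25,-1))
j=bot.inverse_kinematics(bev(120),tilt(45,-1)); print(telemetry.current_qpos().round(2),j,T())
bot.set_joints(j); print(T(),telemetry.current_wrist_force())
bot.move_linear(bev(35),feed=.1); bot.pause(.2)
f0=telemetry.current_wrist_force(); print('f0',f0,telemetry.current_qpos().round(2),T())
print(bot.move_linear(bev(6),feed=.012,force_limit=4))
p=np.array(telemetry.current_eef_pos()); bot.pause(.2)
f=telemetry.current_wrist_force()-f0; print('along push',-f@N,f,'back',11-0,(p-np.array(bev(0)))@N*1000,T())
np.savez('f0.npz',f0=f0)
E
```

```text
[-0.14  0.21  1.82  0.02  0.68  1.53] None 22.0833Traceback (most recent call last):
  File "<stdin>", line 6, in <module>
ValueError: expected 6 finite numbers
```

Run:
```python
from h import *
for a in (42,45,48,50,55):
  for b in (35,60,80,100,120):
    j=bot.inverse_kinematics(bev(b,a),tilt(a,-1)); print(a,b,None if j is None else np.round(j,2))
for h in (80,110,150):
  for a in (45,50,60):
    p=bev(35,45); p[2]+=h/1000; j=bot.inverse_kinematics(p,tilt(a,-1)); print('up',h,a,None if j is None else np.round(j,2))
```

```text
42 35 [-0.14  0.53  2.06  3.03  0.18 -1.48]
42 60 None
42 80 None
42 100 None
42 120 None
45 35 [-0.14  0.54  2.09  3.07  0.28 -1.52]
45 60 [-0.15  0.49  2.13  3.05  0.26 -1.51]
45 80 [-0.15  0.44  2.15  3.04  0.23 -1.49]
45 100 [-0.15  0.39  2.17  3.02  0.2  -1.47]
45 120 None
48 35 [-0.14  0.57  2.13  3.08  0.39 -1.54]
48 60 [-0.15  0.51  2.16  3.08  0.37 -1.53]
48 80 [-0.15  0.46  2.19  3.07  0.35 -1.52]
48 100 [-0.15  0.41  2.21  3.06  0.32 -1.52]
48 120 [-0.15  0.36  2.24  3.05  0.29 -1.5 ]
50 35 [-0.15  0.58  2.15  3.09  0.47 -1.54]
50 60 [-0.15  0.53  2.19  3.08  0.45 -1.54]
50 80 [-0.15  0.48  2.22  3.08  0.43 -1.54]
50 100 [-0.15  0.44  2.24  3.07  0.41 -1.53]
50 120 [-0.15  0.38  2.27  3.06  0.39 -1.52]
55 35 [-0.15  0.64  2.2   3.1   0.66 -1.55]
55 60 [-0.15  0.59  2.25  3.1   0.66 -1.55]
55 80 [-0.15  0.55  2.28  3.09  0.65 -1.55]
55 100 [-0.15  0.51  2.32  3.09  0.65 -1.55]
55 120 [-0.16  0.46  2.35  3.08  0.63 -1.55]
up 80 45 None
up 80 50 None
up 80 60 [-0.15  0.44  2.17  3.08  0.51 -1.54]
up 110 45 None
up 110 50 None
up 110 60 [-0.15  0.35  2.13  3.07  0.39 -1.52]
up 150 45 [-0.14  0.21  1.91  0.09  0.23  1.46]
up 150 50 None
up 150 60 [-0.15  0.26  2.08  3.02  0.24 -1.47]
```

Run:
```python
from h import *
T=telemetry.current_time_s
j=bot.inverse_kinematics(bev(120,50),tilt(50,-1)); bot.set_joints(j); print(T())
bot.move_to(bev(50),tilt(45,-1)); bot.move_linear(bev(30),feed=.08); bot.pause(.2)
f0=telemetry.current_wrist_force(); print('f0',f0,telemetry.current_qpos().round(2),T())
print(bot.move_linear(bev(6),feed=.012,force_limit=4))
p=np.array(telemetry.current_eef_pos()); bot.pause(.2)
f=telemetry.current_wrist_force()-f0; print('along push',-f@N,f,'depth',(p-np.array(bev(0)))@N*1000,T())
np.savez('f0.npz',f0=f0)
```

```text
24.6667
f0 [-1.0857526   0.49436124 -0.63692101] [-0.14  0.55  2.09  3.07  0.29 -1.52] 25.65
True
along push 5.133624684942216 [-1.93147556 -0.15664512  5.35904198] depth -12.158806445186558 27.2167
```

Run:
```python
from h import *
T=telemetry.current_time_s; f0=np.load('f0.npz')['f0']
c=np.array(telemetry.current_eef_pos())
for i in range(14):
    f=telemetry.current_wrist_force()-f0; fx=-f[:2]@EX; fy=f[:2]@EY; fz=f[2]
    print(i,'fx %.2f fy %.2f fz %.2f'%(fx,fy,fz),((c-np.array(bev(0)))*1000).round(2),round(T(),2))
    if abs(fx-7.2)<1 and abs(fz-7.2)<1: break
    d=np.clip([(7.2-fx)*.06,(7.2-fz)*.06],-.3,.3)/1000
    c=c+np.array([*(EX*d[0]),-d[1]]); bot.move_linear(c,feed=.01,force_limit=15); bot.pause(.15)
im,d,_=snap('scene'); im2=snap('wrist')[0]; where(); where('scene')
cv2.imwrite('pics/fin.png',np.hstack([cv2.resize(im2[:, :],(480,300)),cv2.resize(im[180:280,240:360],(320,300))]))
```

```text
0 fx 1.90 fy -0.38 fz 5.36 [-8.54  1.01  8.6 ] 27.22
1 fx 2.99 fy -1.70 fz 6.55 [-8.24  0.97  8.49] 27.62
2 fx 5.57 fy -1.41 fz 8.31 [-7.99  0.94  8.45] 28.02
3 fx 4.95 fy -1.53 fz 7.85 [-7.89  0.93  8.51] 28.42
4 fx 5.50 fy -1.84 fz 8.91 [-7.76  0.92  8.55] 28.82
5 fx 7.13 fy -1.61 fz 8.71 [-7.65  0.9   8.66] 29.22
6 fx 5.86 fy -1.69 fz 8.04 [-7.65  0.9   8.75] 29.62
7 fx 5.93 fy -1.84 fz 8.46 [-7.57  0.9   8.8 ] 30.02
8 fx 6.74 fy -1.84 fz 7.72 [-7.49  0.89  8.87] 30.42
n 5976 z95 45.856031937193926 rect x,y,w,h,ang ((27.94752311706543, 37.665462493896484), (91.69921112060547, 162.2653350830078), 1.1092661619186401)
top 4843 ((43.76438522338867, -0.30001068115234375), (70.16085815429688, 46.35165786743164), 89.97271728515625)
n 297 z95 46.416518789382486 rect x,y,w,h,ang ((51.80690002441406, -20.576045989990234), (46.258323669433594, 117.19384765625), 1.5283209085464478)
top 183 ((48.96250915527344, 1.1030807495117188), (71.90882873535156, 34.958168029785156), 89.14024353027344)
```

View pics/fin.png

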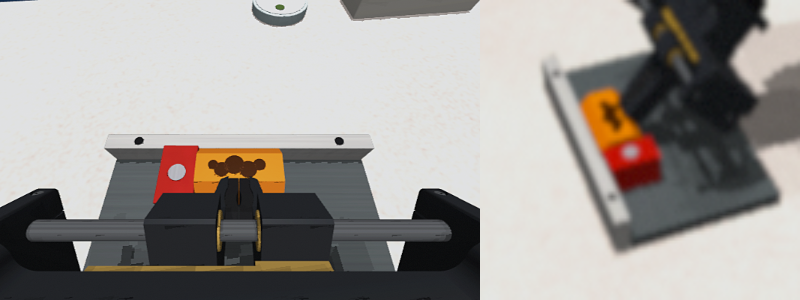

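The image shows the block against the red stop (edge at about (196,165)) and flush along the fence, with the fingertips on the near bevel at (238,185). The push is about 10 N along the diagonal, with a slight component toward the stop. I'll check that it's steady, then hand in.

Run:
```python
from h import *
f0=np.load('f0.npz')['f0']; bot.pause(.6); f=telemetry.current_wrist_force()-f0; print(-f[:2]@EX,f[2],-f@N)
if 7<-f@N<14: print(bot.hand_in())
```

```text
6.041864173361448 8.476912548128563 10.266325474298979
the job is handed in; nothing more can be done
None
```

The amber block is home against the stop and fence, and I handed the job in at about 31 s while still holding a diagonal push of about 10 N on its bevel; the green block, mug, dishes and tweezers were not touched.

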